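Return the middle wedge to its slot under the keeper arm

ROBOT

A 6-joint arm with a two-finger parallel gripper is mounted at the origin on the work surface. World frame = base frame: x ahead of the robot, y to its left, z up, the work surface at z = 0. Lengths are in m, angles in rad, forces in N, time in s.
With the tool pointing down it reaches from about 0.3 to 0.775 m from the base axis. Payload 14.6 kg.
Tool frame: the origin (TCP) lies on the centre line of the jaws, within the pads' length; the fingertips stand 25 mm ahead of it and the grasp point (between the pads) lies 6 mm ahead of it (ctrl.tip_reach is the distance from the TCP to the fingertips, in m); z points along the fingers, y is the line along which they close (so a half turn about z gives the same grasp; the last joint's range is limited). The gripper opens to 94 mm and grips with 3 to 60 N. Pads are 16 mm wide; open, the fingers measure 119 mm over their backs; the gripper's body (75 mm by 177 mm) begins 78 mm behind the grasp point.
Start: joints at [1.242, 0.3, 1.521, -0, 1.321, -0.067], TCP at [0.142, 0.531, 0.23] pointing down, gripper open.
Joint ranges: [-3.03, 3.03], [-0.79, 2.21], [0.23, 2.52], [-1.04, 4.18], [0, 3.07], [-2.55, 2.55]. Speed limits (rad/s): [2.22, 2.22, 2.57, 3.14, 3.14, 3.14].

INTERFACE

Orientations are given as [roll, pitch, yaw] about the fixed x, y, z axes, in that order (R = Rz(yaw) Ry(pitch) Rx(roll)).
In Python, from station import ctrl gives the robot as it stands. The module is installed in compiled form; this text tells all that it offers.
- The arm moves only by the tool apply_moves, never from a script. Its argument "deltas" is a list of rows, each a list of 7 numbers: the closure in counts, from 0 (fully open) to 255 (shut), then the shift along the world's x, y, z in cm, then the turn, a rotation vector about the world's x, y, z in rad. In form: [[jaw, tx, ty, tz, ax, ay, az], ...]. A call has 1 to 10 rows; each row shifts and turns the commanded pose from where the row before left it; what a row does not reach is not made up. A row lasts 1/10 s, in which the tool goes at most 50 mm and 8.59 degrees, less where a joint would pass 70% of its speed; a pose out of reach is approached as far as the arm can. A call with a gripper value outside its range is refused whole. The fingers move at their own pace and stop on an object; "grip_force" is the grip in N (left out, the last holds). Time passes only in rows, so rows that do not move let the fingers close. It gives the time, the measured TCP pose, the force, the opening and the grip force at its end, in the units of the state.
- ctrl.get_obs(): the state, without advancing time (a new reading comes with each control period).
- ctrl.camera(name): name is "scene" or "top" or "wrist"; returns a dict with "img" (400x640x3 uint8, red, green, blue), "K" (3x3 intrinsics, pixels), "k1" (the pictures are not rectified: a ray, as slopes to the right and down, at radius r is drawn at 1 + k1 r^2 times it, then the intrinsics apply), "pose" (4x4, takes a point from camera to world coordinates); the wrist camera has in their place "hand_eye" (4x4, takes a point from camera to tool coordinates, whose origin is the TCP and whose axes are the flange's). Camera axes: x right, y up, looking along -z (the intrinsics and any distortion apply to the point x, -y, -z); pixel columns grow to the right and rows downward; lengths in m; the calibration is good to about 2 mm. A picture is of the moment at which its call begins: read the wrist's pose just before it. There is no depth.
- ctrl.hand_in(): hands the job in; it is judged then, once.
The state is a dict: "time_s": time; "qpos": joint angles; "joint_vel": joint speeds; "tau": joint torques, N m; "ee_pos": TCP position; "eef_rot": TCP orientation; "force": force on the tool from outside, world axes, zero at the start; "moment": the same for the moment, N m; "grip_width": finger opening in m; "grip_force": force on a finger pad.
Only numpy, scipy, OpenCV 4.12 (cv2) and the standard library are available. Lean on these libraries where they do the work, as an engineer would, in place of code of your own. Each camera call takes 0.05 s, during which the arm holds its last target. There are 200 camera calls.

TASK

Swing the flat steel keeper arm right out from over the wedge rack by its knob, then lay the middle-sized rusty wedge (two marks) into its own sloping slot, the middle-sized one with two studs on its label tab, flat on the bed with its thick end at the low end, without dropping it. Then let go of it and swing the arm back over the slots until it is home at its stop. Leave everything else where it is, including the large wedge (three marks), which stays out on the shelf, and the small one in its slot.

Things in the scene. Friction and masses are not known exactly. Their poses are not given: they have to be found in the camera images.
- wedge_mid (a point): wedge to return: rusty iron, 100 mm long, 34 mm wide with parallel sides, flat underside, top sloping from 32 mm thick at one end to 12 mm, two bright round marks on top, about 0.6 kg, lying flat on the shelf. The point is its centre of mass: 8 mm from mid-length towards the thick end, 12 mm above the underside (24 mm thick there). x along it towards the THIN end, y across, z up
- wedge_thick_end (a point): point in the face of the same wedge's thick end, 12 mm above the underside, 42 mm from wedge_mid; same axes
- middle_slot_mid (a point): wedge's own slot: shallow grey steel tray, inside 112 x 41 mm, lips 8 mm high, 5 mm thick on all four sides; bed tipped 25 degrees to face up and towards the robot, low end nearest the robot; white tab with two studs behind its upper end. Point: middle of the bed's surface, 62 mm above the shelf. x up the slope, y across, z square out of the bed. Wedge home: thick end at -x, axes agree
- small_slot_mid (a point): smallest slot (inside 97 x 31 mm, one stud on its tab), taken by the small wedge; same build, point and axes as the middle slot. The three slots stand side by side 85 mm apart, middle to middle, in changing order
- large_slot_mid (a point): largest slot (inside 127 x 55 mm, three studs), empty, not to be used; same build, point and axes as the middle slot
- swing_arm (a joint): angle of the flat steel keeper arm about its upright pivot, rad: 0 = home at its stop, across over the middles of the slots (starts 0 to 0.2); grows as it swings away from the robot, anticlockwise from above, to 1.5; clear of the slots above 0.85. Stays where left, about 1 N at the knob moves it. Arm 30 mm wide, reaches 288 mm from the pivot, 112 to 118 mm above the shelf
- keeper_knob (a point): middle (half-way up) of the arm's knob: upright round dark steel pin, 18 mm across, from 118 to 164 mm above the shelf, 125 mm from the pivot axis; turns with the arm; its -y axis points along the arm away from the pivot, z up
- keeper_pivot (a point): point on the arm's upright pivot axis at the height of the knob's middle (141 mm above the shelf), at the rack's left end; fixed axes: y along the arm when home, from knob to pivot; x square to it, the way the arm swings; z up. The pivot hub is 32 mm across, its top 126 mm above the shelf
- large_mid (a point): centre of the large rusty wedge (115 x 48 mm, 38 to 14 mm thick, three marks), 13 mm above its underside; bystander lying flat on the shelf, it may lie where the middle one would
- small_wedge: small rusty wedge (85 x 24 mm, 26 to 10 mm thick, one mark) lying in the smallest slot; bystander; origin in the middle of its underside
- insulator: white porcelain insulator, 68 mm wide, 74 mm tall, stands upright on the shelf; bystander; origin under its foot
- sluice_key: bronze sluice key lying flat, a 230 mm long round bar with a 110 mm cross handle, 28 mm high; bystander; origin under its middle, x along the bar away from the handle
- red_lamp: red enamel hand lamp, 110 mm wide, 200 mm tall with its bail; bystander; origin under its foot
- grease_tin: bare metal grease tin, 84 mm wide, 60 mm tall; bystander; origin under its foot
- shackle: small steel shackle lying flat, about 70 x 70 mm, 12 mm high; bystander; origin under it
There are look-alikes about, which are no part of the job. Leave any orange or white look-alike of the part that bears wedge_mid alone.

How it is judged:
On the way, in this order (a step that is already met when the one before it is completed fails the run):
1. the keeper arm is swung well clear of the slots (over 0.85 rad) before the wedge is in its slot (value of joint swing_arm above 0.85 rad and not (x of wedge_mid in the frame of middle_slot_mid between -0.018 and 0.002 m and y of wedge_mid in the frame of middle_slot_mid between -0.0055 and 0.0055 m and z of wedge_mid in the frame of middle_slot_mid between 0.006 and 0.0155 m and angle between the z axis of wedge_mid and the z axis of middle_slot_mid, either way round below 0.08 rad and x of wedge_thick_end in the frame of middle_slot_mid below -0.03 m)), for 0.1 s.
2. the middle wedge lies flat in its own slot, thick end low, released and at rest, with the arm still clear (over 0.7 rad) (x of wedge_mid in the frame of middle_slot_mid between -0.018 and 0.002 m and y of wedge_mid in the frame of middle_slot_mid between -0.0055 and 0.0055 m and z of wedge_mid in the frame of middle_slot_mid between 0.006 and 0.0155 m and angle between the z axis of wedge_mid and the z axis of middle_slot_mid, either way round below 0.08 rad and x of wedge_thick_end in the frame of middle_slot_mid below -0.03 m and linear speed of middle_wedge below 0.02 m/s and contact force between the fingers and middle_wedge below 0.1 N and value of joint swing_arm above 0.7 rad), for 0.2 s.
At the end, for the whole second after the job is handed in: The middle wedge rests in its own slot, flat on the bed (within about 3 mm and 0.08 rad), between the lips, thick end low; the keeper arm is still and within 0.10 rad of its home stop over the slots (x of wedge_mid in the frame of middle_slot_mid between -0.018 and 0.002 m and y of wedge_mid in the frame of middle_slot_mid between -0.0055 and 0.0055 m and z of wedge_mid in the frame of middle_slot_mid between 0.006 and 0.0155 m and angle between the z axis of wedge_mid and the z axis of middle_slot_mid, either way round below 0.08 rad and x of wedge_thick_end in the frame of middle_slot_mid below -0.03 m and linear speed of middle_wedge below 0.02 m/s and value of joint swing_arm below 0.1 rad and velocity of joint swing_arm between -0.05 and 0.05 rad/s); the robot touches nothing.
It fails at once if the middle wedge is dropped or thrown (moves faster than 0.5 m/s while not held) (linear speed of middle_wedge above 0.5 m/s and contact force between the fingers and middle_wedge below 0.05 N).
It fails at once if the large wedge is moved by over 15 mm (distance of large_mid from where it was at the start of the episode above 0.015 m).
It fails at once if the small wedge is moved in its slot by over 15 mm (distance of small_wedge from where it was at the start of the episode above 0.015 m).
It fails at once if the insulator, lamp, tin, sluice key or shackle is moved by over 15 mm (distance of any of insulator, sluice_key, red_lamp, grease_tin, shackle from where it was at the start of the episode above 0.015 m).
It also fails if it takes over 64 s, if anything falls off the work surface, if the arm or the gripper's body presses on something with over 40 N, if the wrist force passes 120 N, or if a joint passes its speed limit or range.

## Working session

There is one attempt and no reset: what is moved stays moved. The work goes in short steps, Python scripts to look and compute and a tool call to move; the robot and the scene stay as the last step left them, time stands still between calls to the robot, and variables do not carry over. Pictures are saved under pics/ and viewed, at most 13 in all, crops included, and the job is handed in when it is done.

Besides the shell and the picture viewer there is one more tool, called after "Request:" as name(argument=value, ...) on one line, values as JSON. apply_moves: Moves the arm, as the interface text tells. Its arguments: {"type":"object","properties":{"deltas":{"type":"array"},"grip_force":{"type":"number"}},"required":["deltas"]}

```bash
mkdir -p pics; cat > h.py <<'E'
import numpy as np, cv2
from station import ctrl
from scipy.spatial.transform import Rotation as R
def snap(n,f):
    o=ctrl.get_obs(); c=ctrl.camera(n); cv2.imwrite(f'pics/{f}.png',c['img'][:,:,::-1])
    if n=='wrist':
        T=np.eye(4);T[:3,:3]=R.from_euler('xyz',o['eef_rot']).as_matrix();T[:3,3]=o['ee_pos'];c['pose']=T@c['hand_eye']
    np.savez(f'pics/{f}.npz',K=c['K'],k1=c['k1'],pose=c['pose']); return c
def load(f): return dict(np.load(f'pics/{f}.npz'))
def ray(c,u,v):
    K=c['K'];x,y=(u-K[0,2])/K[0,0],(v-K[1,2])/K[1,1];rd=np.hypot(x,y);r=rd
    for _ in range(30): r=rd/(1+float(c['k1'])*r*r)
    s=r/rd if rd>0 else 1
    d=c['pose'][:3,:3]@np.array([x*s,-y*s,-1]);return c['pose'][:3,3],d/np.linalg.norm(d)
def atz(c,u,v,z):
    o,d=ray(c,u,v);return o+d*(z-o[2])/d[2]
def proj(c,p):
    q=np.linalg.inv(c['pose'])@np.append(p,1);x,y=q[0]/-q[2],-q[1]/-q[2];f=1+float(c['k1'])*(x*x+y*y)
    return c['K'][0,0]*x*f+c['K'][0,2],c['K'][1,1]*y*f+c['K'][1,2]
E
python3 - <<'E'
from h import *
for n in('top','scene'):
    c=snap(n,n+'0');print(n,c['K'],c['k1'],c['pose'].round(3))
a=[cv2.imread(f'pics/{n}0.png') for n in('top','scene')]
cv2.imwrite('pics/t0b.png',cv2.resize(a[0],(800,500),interpolation=cv2.INTER_CUBIC))
cv2.imwrite('pics/s0b.png',cv2.resize(a[1],(800,500),interpolation=cv2.INTER_CUBIC))
o=ctrl.get_obs();print(o)
E
```

```text
top [[382.82212487   0.         321.82076225]
 [  0.         382.82212487 201.7996188 ]
 [  0.           0.           1.        ]] 0.008784297655313588 [[-0.013  0.993 -0.121  0.402]
 [-1.    -0.012  0.009  0.058]
 [ 0.007  0.121  0.993  1.199]
 [ 0.     0.     0.     1.   ]]
scene [[448.25183468   0.         315.56997231]
 [  0.         448.25183468 204.95684397]
 [  0.           0.           1.        ]] 0.037339757160991874 [[ 7.010e-01 -6.110e-01  3.680e-01  1.012e+00]
 [ 7.130e-01  6.020e-01 -3.600e-01 -4.490e-01]
 [-1.000e-03  5.150e-01  8.570e-01  1.263e+00]
 [ 0.000e+00  0.000e+00  0.000e+00  1.000e+00]]
{'time_s': 0.1, 'qpos': array([ 1.24239976e+00,  3.00415814e-01,  1.52151386e+00,  2.24729983e-05,
        1.32072497e+00, -6.65485542e-02]), 'joint_vel': array([ 7.53693934e-04,  9.57077404e-04, -2.03529103e-03, -8.54603194e-04,
        8.42454985e-05,  1.76535452e-04]), 'tau': array([ 4.07457683e-04, -5.32643831e+01, -3.53274000e+01,  7.08956877e-02,
        2.35681218e-02, -5.64030188e-05]), 'ee_pos': array([0.14227749, 0.53105731, 0.22994508]), 'eef_rot': array([-3.14053446e+00, -9.23419897e-05,  2.87973902e+00]), 'force': array([-0.09714685,  0.2232237 ,  0.32526256]), 'moment': array([ 0.02075748,  0.007845  , -0.03394476]), 'grip_force': 0.0, 'grip_width': 0.09406361303098376}
```

View pics/t0b.png

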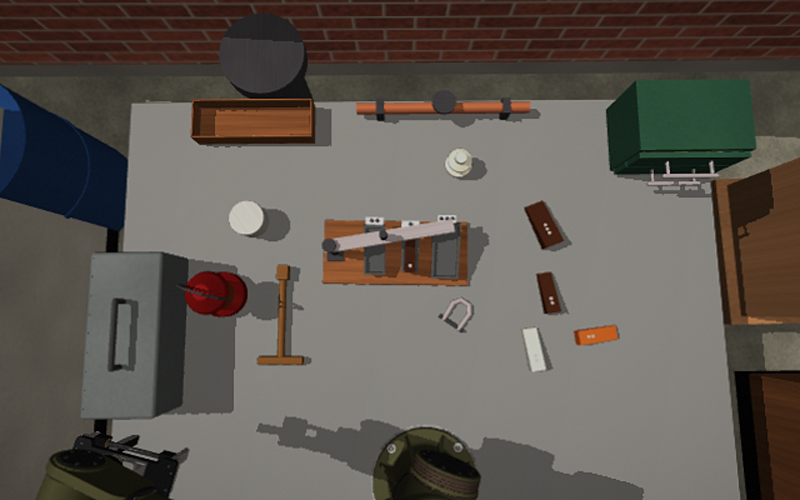

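View pics/s0b.png

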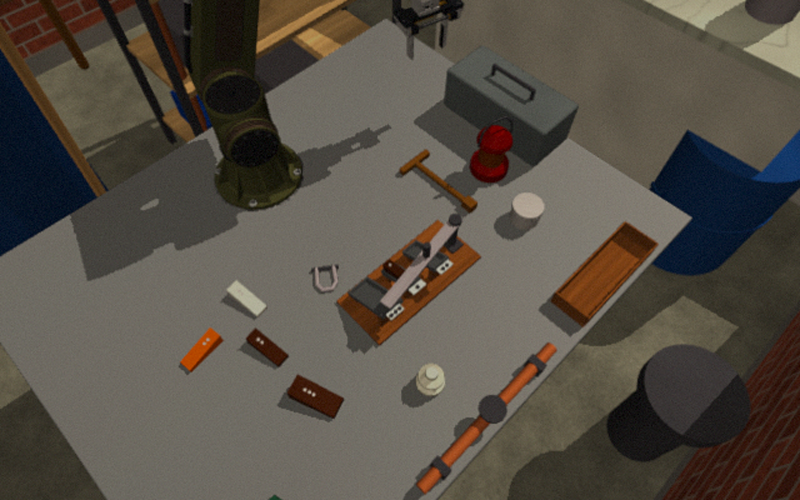

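Top view (800×500): rack spans (323–468, 220–285), pivot (330,245), knob (383,235), tabs at (374,221), (410,224), (446,218). The two-mark wedge is near (549,293) and the large one near (544,225). I'll enlarge these.

```bash
python3 - <<'E'
from h import *
a=cv2.imread('pics/top0.png')
r=lambda x0,y0,w,h,s:cv2.resize(a[y0:y0+h,x0:x0+w],None,fx=s,fy=s,interpolation=cv2.INTER_CUBIC)
m=np.vstack([r(250,168,133,66,6)[:,:798],])
w=r(405,150,100,110,4)[:200*2]
b=cv2.imread('pics/scene0.png')
s=cv2.resize(b[170:270,265:390],None,fx=3.2,fy=3.2,interpolation=cv2.INTER_CUBIC)[:204]
s2=cv2.resize(b[255:319,190:240],None,fx=3.2,fy=3.2,interpolation=cv2.INTER_CUBIC)[:204]
lo=np.zeros((204,798,3),np.uint8)
lo[:204,:398]=cv2.resize(a[205:256,405:505],None,fx=4,fy=4,interpolation=cv2.INTER_CUBIC)[:204,:398]
lo[:,398:]=s[:,:400] if s.shape[1]>=400 else 0
cv2.imwrite('pics/c1.png',np.vstack([m,lo]))
E
```

```text
(no output)
```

View pics/c1.png

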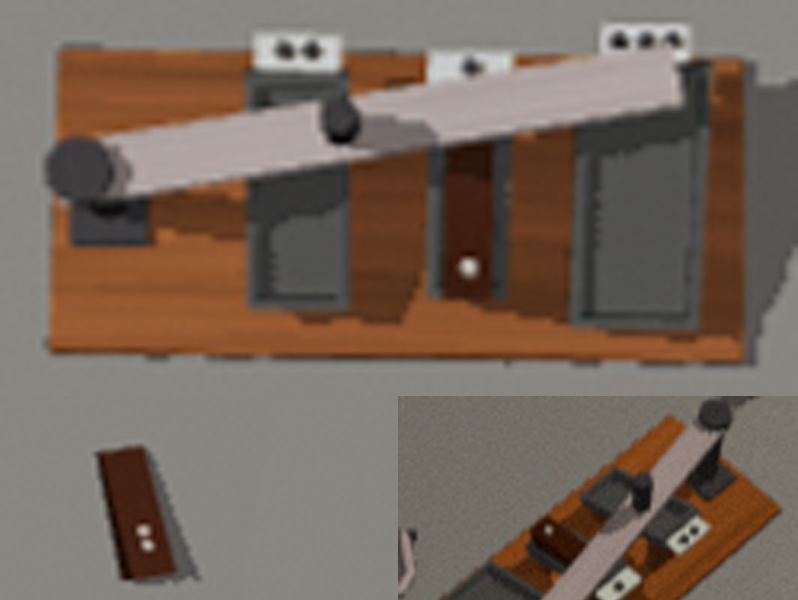

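Left slot (two studs) is the middle slot: outer edges x 250–347, y 72–307 in the ×6 crop. Hub is at (80,170), knob top at (340,117). The two-mark wedge has corners (97,455), (143,447), (175,575), (122,580), with its marks near the bottom end.

```bash
python3 - <<'E'
from h import *
c=load('top0')
t=lambda u,v,z:atz(c,u/6+250,v/6+168,z).round(4)
w=lambda u,v,z:atz(c,u/4+405,(v-396)/4+205,z).round(4)
P=t(80,170,.126);K=t(340,117,.164);print('piv',P,'knob',K,np.linalg.norm((P-K)[:2]))
print('knob ang',np.arctan2(*(K-P)[:2]))
print('slot low', t(250,307,.0456),t(347,307,.0456),'hi',t(250,75,.093),t(347,72,.093))
print('large low', t(572,322,.0407),t(697,328,.0407))
print('small low', t(430,297,.0487),t(508,297,.0487))
print('rack', t(52,350,.0),t(745,360,.0),t(60,48,.0))
for z in(.012,.032):print('wedge',w(97,455,z),w(143,447,z),w(175,575,z),w(122,580,z))
E
```

```text
piv [0.5501 0.2131 0.126 ] knob [0.5678 0.0894 0.164 ] 0.12495991357231327
knob ang 2.999469252226254
slot low [0.4907 0.139  0.0456] [0.4901 0.0903 0.0456] hi [0.6005 0.1353 0.093 ] [0.6014 0.088  0.093 ]
large low [ 0.4815 -0.0231  0.0407] [ 0.4778 -0.0861  0.0407]
small low [0.4944 0.0485 0.0487] [0.4939 0.0094 0.0487]
rack [0.473  0.2453 0.    ] [ 0.4634 -0.1158  0.    ] [0.6328 0.2423 0.    ]
wedge [ 0.4864 -0.2862  0.012 ] [ 0.4922 -0.3223  0.012 ] [ 0.3932 -0.3419  0.012 ] [ 0.3898 -0.3009  0.012 ]
wedge [ 0.4849 -0.2804  0.032 ] [ 0.4907 -0.3159  0.032 ] [ 0.3933 -0.3352  0.032 ] [ 0.39   -0.2948  0.032 ]
```

Request:
apply_moves(deltas=[[0,1,-1,3.5,0,0,-0.09],[0,2,-2,3.5,0,0,-0.09],[0,3.3,-3.4,0,0,0,-0.09],[0,3.3,-3.4,0,0,0,-0.09],[0,3.3,-3.4,0,0,0,-0.09],[0,3.3,-3.4,0,0,0,-0.09],[0,3.3,-3.4,0,0,0,-0.09],[0,3.3,-3.4,0,0,0,-0.09],[0,3.3,-3.4,0,0,0,-0.09],[0,3.3,-3.4,0,0,0,-0.09]])

```text
time_s: 1.1
ee_pos: [0.4373, 0.2275, 0.3004]
eef_rot: [-3.141, -0.0, 1.976]
force: [0.5, 0.1, 0.9]
grip_width: 0.0941
grip_force: 0.0
```

Request:
apply_moves(deltas=[[0,3.3,-3.4,0,0,0,-0.09],[0,3.3,-3.4,0,0,0,-0.09],[0,3.3,-3.4,0,0,0,-0.09],[0,3.3,-3.4,0,0,0,0],[0,0,0,0,0,0,0],[0,0,0,0,0,0,0]])

```text
time_s: 1.7
ee_pos: [0.5685, 0.0927, 0.2997]
eef_rot: [-3.14, -0.0, 1.708]
force: [-0.1, 0.0, 0.3]
grip_width: 0.0938
grip_force: 0.0
```

```bash
python3 - <<'E'
from h import *
c=snap('wrist','w1');print(c['hand_eye'].round(3),c['K'][0,0],c['k1']);o=ctrl.get_obs();print(o['time_s'],o['ee_pos'],o['eef_rot'],o['qpos'])
for n,p in dict(knobtop=(.5678,.0894,.164),piv=(.5501,.2131,.126),slot=(.549,.113,.062)).items():print(n,proj(c,np.array(p)))
E
```

```text
[[-0.001  0.97   0.242  0.071]
 [ 1.     0.001  0.001  0.   ]
 [ 0.     0.242 -0.97  -0.155]
 [ 0.     0.     0.     1.   ]] 288.15365437764456 -0.04414013041786127
1.75 [0.56801817 0.09348398 0.30005826] [-3.14074257e+00 -1.97132417e-04  1.70967947e+00] [ 9.94249018e-02  3.17069109e-01  1.33831543e+00  1.64019603e-04
  1.48706531e+00 -3.94721132e-02]
knobtop (np.float64(321.4998417429304), np.float64(203.83802335225923))
piv (np.float64(320.981095400088), np.float64(82.08470708450604))
slot (np.float64(310.5120800515475), np.float64(166.78783319969705))
```

View pics/w1.png

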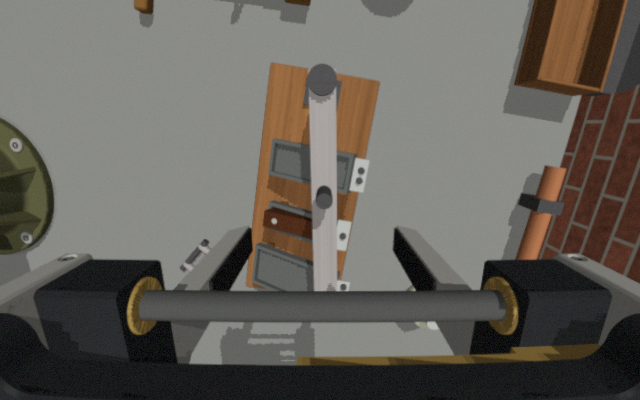

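Knob top is near (324,203), hub at (321,79). Both agree with the top-view estimate to about 2 mm. Now descend and grip the knob lightly.

Request:
apply_moves(deltas=[[0,0.1,-0.4,-4,0,0,0],[0,0,0,-4,0,0,0],[0,0,0,-4,0,0,0],[0,0,0,-3.2,0,0,0],[255,0,0,0,0,0,0],[255,0,0,0,0,0,0],[255,0,0,0,0,0,0],[255,0,0,0,0,0,0],[255,0,0,0,0,0,0],[255,0,0,0,0,0,0]], grip_force=6)

```text
time_s: 2.75
ee_pos: [0.5695, 0.0893, 0.1491]
eef_rot: [3.141, 0.0, 1.71]
force: [0.3, -0.2, -0.9]
grip_width: 0.0493
grip_force: 0.0
```

```bash
python3 - <<'E'
from h import *
P=np.array([.5501,.2131]);o=ctrl.get_obs();k=o['ee_pos'][:2];print(k,o['grip_width'],o['grip_force'],o['eef_rot'])
r=k-P;q=k
n=9
for i in range(1,n+1):
    a=i*1.04/n;x=P+np.array([[np.cos(a),-np.sin(a)],[np.sin(a),np.cos(a)]])@r;print(((x-q)*100).round(2),end=' ');q=x
print(q,1.04/n)
E
```

```text
[0.56951065 0.08928065] 0.049311627385749165 0.0 [3.14070421e+00 1.11419129e-05 1.70979206e+00]
[1.41 0.31] [1.37 0.47] [1.31 0.62] [1.23 0.77] [1.13 0.91] [1.02 1.03] [0.89 1.14] [0.75 1.24] [0.61 1.31] [0.66670839 0.16715996] 0.11555555555555556
```

Request:
apply_moves(deltas=[[255,0,0,0,0,0,0],[255,0,0,0,0,0,0],[255,0,0,0,0,0,0],[255,0,0,0,0,0,0],[255,0,0,0,0,0,0],[255,0,0,0,0,0,0],[255,0,0,0,0,0,0],[255,0,0,0,0,0,0]])

```text
time_s: 3.55
ee_pos: [0.5694, 0.0892, 0.1484]
eef_rot: [3.142, 0.0, 1.71]
force: [0.5, -0.5, -1.4]
grip_width: 0.0179
grip_force: 6.0
```

Request:
apply_moves(deltas=[[255,1.41,0.31,0,0,0,0.1155],[255,1.37,0.47,0,0,0,0.1155],[255,1.31,0.62,0,0,0,0.1155],[255,1.23,0.77,0,0,0,0.1155],[255,1.13,0.91,0,0,0,0.1155],[255,1.02,1.03,0,0,0,0.1155],[255,0.89,1.14,0,0,0,0.1155],[255,0.75,1.24,0,0,0,0.1155],[255,0.61,1.31,0,0,0,0.1155],[255,0,0,0,0,0,0]])

```text
time_s: 4.55
ee_pos: [0.6677, 0.1681, 0.1484]
eef_rot: [3.141, 0.002, 2.754]
force: [6.9, -2.3, -0.2]
grip_width: 0.0179
grip_force: 6.0
```

Request:
apply_moves(deltas=[[120,0,0,0,0,0,0],[120,0,0,0,0,0,0],[120,0,0,0,0,0,0],[0,0,0,4,0,0,0],[0,0,0,4,0,0,0],[0,0,0,4,0,0,0],[0,0,0,3.2,0,0,0],[0,-1.9,-4.35,-0.45,0,0,0.045],[0,-1.9,-4.35,-0.45,0,0,0.045],[0,-1.9,-4.35,-0.45,0,0,0.045]])

```text
time_s: 5.55
ee_pos: [0.6084, 0.0355, 0.2868]
eef_rot: [3.142, 0.0, 2.887]
force: [1.2, -0.5, 0.0]
grip_width: 0.0925
grip_force: 0.0
```

Request:
apply_moves(deltas=[[0,-1.9,-4.35,-0.45,0,0,0.045],[0,-1.9,-4.35,-0.45,0,0,0.045],[0,-1.9,-4.35,-0.45,0,0,0.045],[0,-1.9,-4.35,-0.45,0,0,0.045],[0,-1.9,-4.35,-0.45,0,0,0.045],[0,-1.9,-4.35,-0.45,0,0,0.045],[0,-1.9,-4.35,-0.45,0,0,0.045],[0,-1.9,-4.35,-0.45,0,0,0.045],[0,0,0,0,0,0,0],[0,0,0,0,0,0,0]])

```text
time_s: 6.55
ee_pos: [0.457, -0.3118, 0.2509]
eef_rot: [3.141, -0.0, -3.041]
force: [0.1, 0.1, -0.1]
grip_width: 0.0943
grip_force: 0.0
```

```bash
python3 - <<'E'
from h import *
t=snap('top','top1');c=snap('wrist','w2');o=ctrl.get_obs();print(o['time_s'],o['ee_pos'],o['eef_rot'],o['qpos'])
a=t['img'][150:250,240:400];w=c['img'][60:320,160:480]
A=np.zeros((600,800,3),np.uint8)
A[:250,:400]=cv2.resize(a,(400,250),interpolation=cv2.INTER_CUBIC)
A[:,:]=0
A[:520,:640]=cv2.resize(w,(640,520),interpolation=cv2.INTER_CUBIC)
A[500:,640:800]=a
cv2.imwrite('pics/c2.png',A[:,:,::-1])
E
```

```text
6.65 [ 0.4579153  -0.3104504   0.25117029] [ 3.14154645e+00  3.16156788e-04 -3.03863034e+00] [-6.62100866e-01  2.91769204e-01  1.48292595e+00  2.57643039e-04
  1.36670146e+00 -2.33591170e+00]
```

View pics/c2.png

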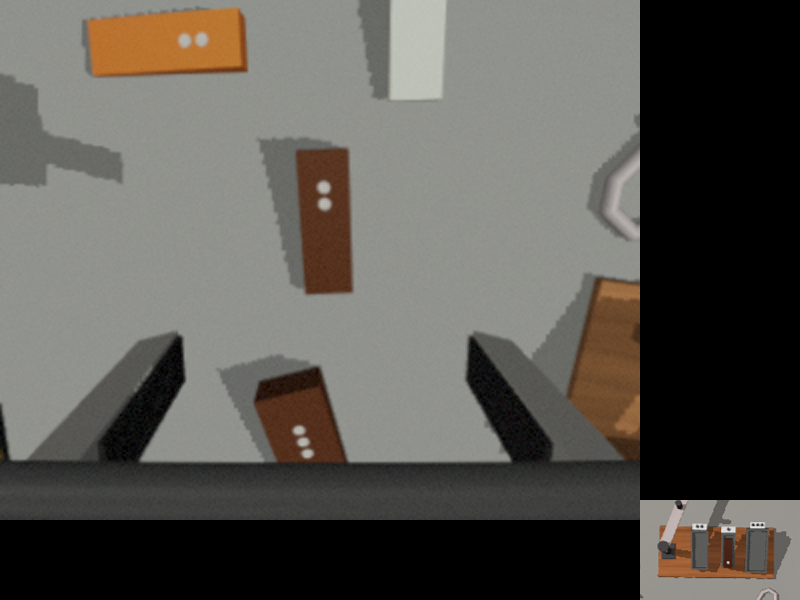

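Arm is clear (inset). The two-mark wedge has thick-end corners (296,150), (348,148) and thin-end corners (306,293), (353,291) in the ×2 crop. The three-mark wedge is beyond it at about (300,430).

```bash
python3 - <<'E'
from h import *
c=load('w2');w=lambda u,v,z:atz(c,u/2+160,v/2+60,z)
a,b,d,e=w(296,150,.032),w(348,148,.032),w(306,293,.012),w(353,291,.012)
T,N=(a+b)/2,(d+e)/2;x=(N-T)[:2];print(a,b,d,e,np.linalg.norm((a-b)[:2]),np.linalg.norm((d-e)[:2]),np.linalg.norm(x))
ang=np.arctan2(x[1],x[0]);print('ang',ang,[np.arctan2(*(p[:2]-q[:2])[::-1]) for p,q in((d,a),(e,b))])
u=x/np.linalg.norm(x);m=(T+N)[:2]/2;print('mid',m,'com',m-u*.008)
p=w(262,401,.038);q=w(321,370,.038);print('large',p,q)
c=load('top1');g=lambda u,v,z:atz(c,u+240,v+150,z)
print('hub',g(664-640,546-500,.126))
E
```

```text
[ 0.395531   -0.33383114  0.032     ] [ 0.39097643 -0.30119896  0.032     ] [ 0.49360241 -0.31885928  0.012     ] [ 0.48880098 -0.28594995  0.012     ] 0.03294849450890159 0.03325774512214254 0.09910667192035492
ang 0.15306331036778137 [np.float64(0.15149314013347495), np.float64(0.1546366798306778)]
mid [ 0.4422277  -0.30995983] com [ 0.43432123 -0.31117956]
large [ 0.56702808 -0.34193131  0.038     ] [ 0.53986362 -0.30344703  0.038     ]
hub [0.55100028 0.21121095 0.126     ]
```

Request:
apply_moves(deltas=[[65,-0.8,0,-4,0,0,0.025],[65,-0.8,0,-4,0,0,0.025],[65,-0.76,-0.07,-4,0,0,0],[65,0,0,-4,0,0,0],[65,0,0,-3,0,0,0],[65,0,0,-1.6,0,0,0],[65,0,0,-1,0,0,0],[65,0,0,0,0,0,0],[65,0,0,0,0,0,0]])

```text
time_s: 7.55
ee_pos: [0.4346, -0.3118, 0.0359]
eef_rot: [-3.141, 0.001, -2.988]
force: [0.8, -0.1, 1.0]
grip_width: 0.0697
grip_force: 0.0
```

Request:
apply_moves(deltas=[[255,0,0,0,0,0,0],[255,0,0,0,0,0,0],[255,0,0,0,0,0,0],[255,0,0,0,0,0,0],[255,0,0,0,0,0,0],[255,0,0,0,0,0,0],[255,0,0,0,0,0,0],[255,0,0,0,0,0,0],[255,0,0,0,0,0,0]], grip_force=45)

```text
time_s: 8.45
ee_pos: [0.4341, -0.3122, 0.0351]
eef_rot: [-3.141, 0.0, -2.989]
force: [0.0, -2.5, 3.2]
grip_width: 0.0333
grip_force: 45.0
```

```bash
python3 - <<'E'
from h import *
c=snap('wrist','w3');o=ctrl.get_obs();print(o['ee_pos'],o['eef_rot'],o['grip_width'],o['grip_force'],o['force'])
E
```

```text
[ 0.43405523 -0.31216862  0.03513329] [-3.14107453e+00  2.83126920e-04 -2.98887837e+00] 0.0337622785393256 44.99768793582916 [-0.51801105 -2.42181148  3.00366824]
```

View pics/w3.png

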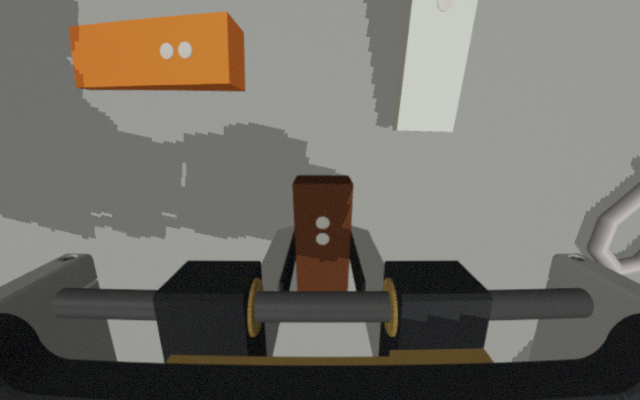

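Gripped at 34 mm. The top edge of the thick end is at about (293–352, 184), with its bottom edge at v≈177.

```bash
python3 - <<'E'
from h import *
c=load('w3');o=ctrl.get_obs();t=o['ee_pos']
yaw=o['eef_rot'][2]-np.pi;u=np.array([np.cos(yaw),np.sin(yaw)])
for p,z in(((293,184),.032),((352,184),.032),((297,177),0),((350,177),0),((322,223),.0259),((322,239),.0236)):
    d=(atz(c,*p,z)-t)[:2];print(z,'along',d@u,'across',d@[-u[1],u[0]])
# slot re-measure from top1 not needed; wedge bottom relative to TCP along tool z:
print(t[2])
E
```

```text
0.032 along -0.04097220468170389 across -0.014963039850085215
0.032 along -0.040947023642165604 across 0.017871416640905684
0 along -0.039760693676327584 across -0.015472809111559214
0 along -0.039734969836571994 across 0.019792376005689918
0.0259 along -0.016157981196296713 across 0.0011503149775861743
0.0236 along -0.005055411887547541 across 0.0011392670097472443
0.03513329170386036
```

Request:
apply_moves(deltas=[[255,0,0,1,0,0,0],[255,0,0,2,0,0,0],[255,0,0,3.5,0,0,0],[255,0,0,3.5,0,0,0],[255,0,0,3.5,0,0,0],[255,1.0,2.5,2,0,0,-0.02],[255,1.4,3.7,2,0,0,-0.02],[255,1.4,3.75,2,0,0,-0.02],[255,1.4,3.75,2,0,0,-0.02],[255,1.4,3.75,1,0,0,-0.02]])

```text
time_s: 9.5
ee_pos: [0.5, -0.1356, 0.2615]
eef_rot: [3.141, 0.0, -3.09]
force: [1.0, -0.1, -7.1]
grip_width: 0.0335
grip_force: 45.0
```

Request:
apply_moves(deltas=[[255,1.4,3.75,1,0,0,-0.02],[255,1.4,3.75,1,0,0,-0.02],[255,1.4,3.75,1,0,0,-0.02],[255,1.4,3.75,1,0,0,-0.019],[255,1.4,3.75,0,0,0,0],[255,0,0,0,0,0,0],[255,0,0,0,0,0,0]])

```text
time_s: 10.2
ee_pos: [0.5694, 0.0509, 0.2992]
eef_rot: [-3.142, -0.002, 3.117]
force: [-0.7, -0.6, -6.1]
grip_width: 0.0336
grip_force: 45.0
```

```bash
python3 - <<'E'
from h import *
c=snap('wrist','w4');o=ctrl.get_obs();print(o['ee_pos'],o['eef_rot'],o['grip_width'],o['grip_force'],o['qpos'])
psi=-.026;cs,sn=np.cos(np.radians(25)),np.sin(np.radians(25))
M=np.array([.549,.113,.062]);X=np.array([cs*np.cos(psi),cs*np.sin(psi),sn]);Z=np.array([-sn*np.cos(psi),-sn*np.sin(psi),cs]);Y=np.cross(Z,X)
for x in(-.061,.061):
    for y in(-.0255,.0255):print(x,y,proj(c,M+X*x+Y*y+Z*.008))
cv2.imwrite('pics/c4.png',cv2.resize(c['img'][50:275,300:600],(800,600),interpolation=cv2.INTER_CUBIC)[:,:,::-1])
E
```

```text
[0.56937953 0.05001826 0.29940151] [-3.14144240e+00 -1.93796563e-03  3.11579946e+00] 0.033269662163573965 44.993956089019775 [ 2.35677400e-02  3.08388097e-01  1.35104374e+00 -5.46598622e-05
  1.48410383e+00 -1.52143075e+00]
-0.061 -0.0255 (np.float64(347.39421663943006), np.float64(122.91307090235117))
-0.061 0.0255 (np.float64(384.2430245680065), np.float64(123.08599537549001))
0.061 -0.0255 (np.float64(349.0166696740248), np.float64(210.20216910958268))
0.061 0.0255 (np.float64(388.3022089787446), np.float64(210.21380678852245))
```

View pics/c4.png

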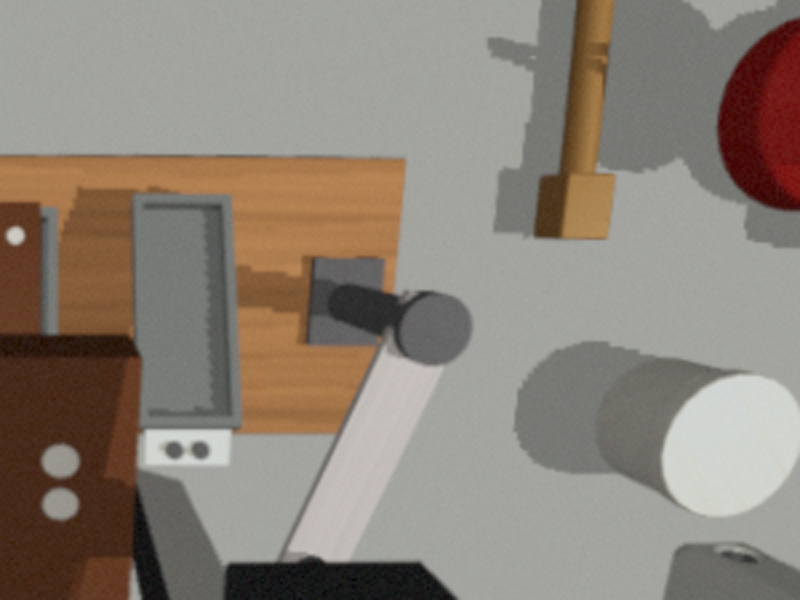

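Slot outer rim corners in the crop: (134,196), (231,194), (141,428), (241,427). In x they match the prediction to within 1 px. Sideways they sit about 3 px to the right, partly wrist-camera bias, since the centred wedge also reads to the right. I'll go to a pre-place pose and compare from near.

```bash
cat >> h.py <<'E'
psi=-.026;cs,sn=np.cos(np.radians(25)),np.sin(np.radians(25))
M=np.array([.549,.114,.062]);X=np.array([cs*np.cos(psi),cs*np.sin(psi),sn]);Z=np.array([-sn*np.cos(psi),-sn*np.sin(psi),cs]);Y=np.cross(Z,X)
Rt=R.from_matrix(np.column_stack([-X,Y,-Z]))
def tgt(gap,x=-.013): return M+X*x+Z*(.0351+gap)
def err(p):
    o=ctrl.get_obs();return ((p-o['ee_pos'])*100).round(2),(Rt*R.from_euler('xyz',o['eef_rot']).inv()).as_rotvec().round(4)
E
python3 - <<'E'
from h import *
print(Rt.as_euler('xyz'))
for g in(.015,.05):print(tgt(g),err(tgt(g)))
c=load('w4');print('hub',atz(c,463.1,173,.126))
E
```

```text
[3.14159265 0.43633231 3.11559265]
[0.51605596 0.11485674 0.10191198] (array([ -5.33,   6.48, -19.75]), array([-1.120e-02, -4.381e-01, -2.000e-04]))
[0.50126932 0.11524128 0.13363276] (array([ -6.81,   6.52, -16.58]), array([-1.120e-02, -4.381e-01, -2.000e-04]))
hub [0.55027766 0.21587492 0.126     ]
```

Request:
apply_moves(deltas=[[255,-1.11,1.08,-2.76,-0.0019,-0.073,0],[255,-1.14,1.08,-2.76,-0.0019,-0.073,0],[255,-1.14,1.09,-2.76,-0.0019,-0.073,0],[255,-1.14,1.09,-2.76,-0.0019,-0.073,0],[255,-1.14,1.09,-2.77,-0.0019,-0.073,0],[255,-1.14,1.09,-2.77,-0.0018,-0.073,0],[255,0.74,-0.02,-1.58,0,0,0],[255,0.74,-0.02,-1.59,0,0,0],[255,0,0,0,0,0,0],[255,0,0,0,0,0,0]])

```text
time_s: 11.25
ee_pos: [0.5164, 0.114, 0.1027]
eef_rot: [-3.141, 0.437, 3.114]
force: [-0.3, 0.7, -5.4]
grip_width: 0.0335
grip_force: 45.0
```

```bash
python3 - <<'E'
from h import *
c=snap('wrist','w5');o=ctrl.get_obs();print(err(tgt(.015)),o['grip_width'],o['force'])
a=c['img'][100:300,200:460];cv2.imwrite('pics/c5.png',cv2.resize(a,(780,600),interpolation=cv2.INTER_CUBIC)[:,:,::-1])
s=ctrl.camera('scene')
E
```

```text
(array([-0.05,  0.06, -0.13]), array([-0.0001,  0.002 ,  0.0014])) 0.03362484254188353 [-0.01633125  0.70386959 -5.39329708]
```

View pics/c5.png

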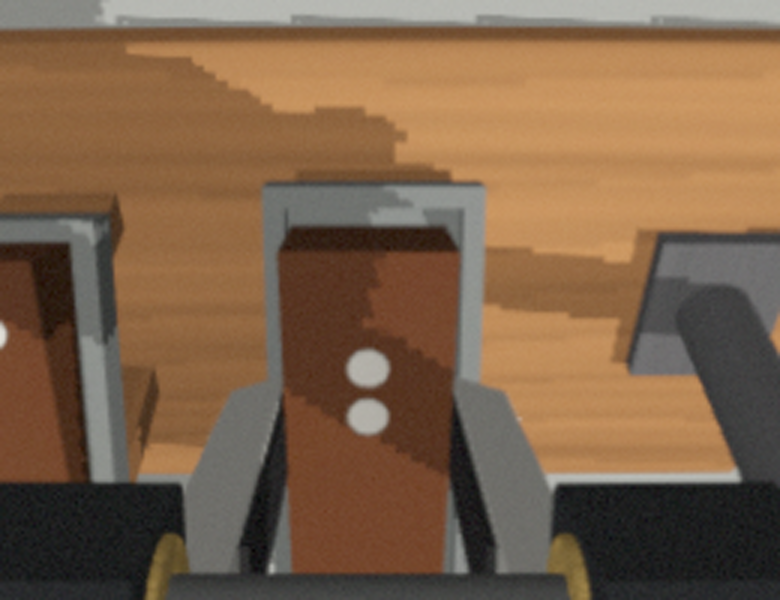

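Near view: slot rim outer edges are at x=264 and 485 (centre 374.5, low end at y=184, inner edge ≈208). The wedge's thick end spans 279–459 (centre 369), bottom edge y≈229. So the slot centre lies about 1.4 mm to +y of the wedge. Next check the fit along the slope.

```bash
python3 - <<'E'
from h import *
c=load('w5');o=ctrl.get_obs();Rm=R.from_euler('xyz',o['eef_rot']).as_matrix();t=o['ee_pos']
gap=(t-M)@Z-.0351;print('gap',gap)
def tp(u,v,h):
    p,d=ray(c,u/3+200,v/3+100);p=Rm.T@(p-t);d=Rm.T@d;q=p+d*(h-p[2])/d[2];return q.round(4)
print('wedge bottom',tp(370,229,.0351),'top',tp(369,251,.0351-.032))
h=.0351+gap-.008
print('rim outer',tp(374.5,184,h),'inner',tp(374.5,208,h))
print(err(tgt(0)))
E
```

```text
gap 0.01603543924098403
wedge bottom [0.0409 0.0016 0.0351] top [0.0418 0.0013 0.0031]
rim outer [0.05   0.0026 0.0431] inner [0.0445 0.0026 0.0431]
(array([ 0.57,  0.03, -1.5 ]), array([-0.0002,  0.0026,  0.0011]))
```

Request:
apply_moves(deltas=[[255,0.13,0.12,-0.27,0,0,0],[255,0.13,0,-0.27,0,0,0],[255,0.12,0,-0.27,0,0,0],[255,0.12,0,-0.27,0,0,0],[255,0.08,-0.01,-0.18,0,0,0],[255,0,0,0,0,0,0],[255,0,0,0,0,0,0]])

```text
time_s: 12.05
ee_pos: [0.5225, 0.1159, 0.0898]
eef_rot: [3.141, 0.438, 3.115]
force: [-0.1, -0.2, -5.2]
grip_width: 0.0338
grip_force: 45.0
```

Request:
apply_moves(deltas=[[255,0.03,0,-0.07,0,0,0],[255,0,0,0,0,0,0],[255,0,0,0,0,0,0]])

```text
time_s: 12.35
ee_pos: [0.5228, 0.116, 0.0892]
eef_rot: [3.141, 0.438, 3.115]
force: [0.5, 0.5, -7.2]
grip_width: 0.0336
grip_force: 45.0
```

```bash
python3 - <<'E'
from h import *
o=ctrl.get_obs();p=o['ee_pos']-M;print(p@X,p@Y,p@Z-.0351,err(tgt(0)),o['force'],o['moment'],o['grip_width'])
E
```

```text
-0.012331633626842994 0.0012819016296416682 0.00064860269217306 (array([-0.04, -0.13, -0.09]), array([-0.0002,  0.0019,  0.0002])) [ 0.51821006  0.46749288 -7.16278529] [ 0.06542102  0.66179975 -0.0458573 ] 0.033580358676621874
```

Request:
apply_moves(deltas=[[255,0.02,0,-0.045,0,0,0],[255,0,0,0,0,0,0],[255,0,0,0,0,0,0]])

```text
time_s: 12.65
ee_pos: [0.523, 0.116, 0.0889]
eef_rot: [3.141, 0.438, 3.115]
force: [-4.5, -0.8, 0.2]
grip_width: 0.0335
grip_force: 45.0
```

Request:
apply_moves(deltas=[[255,0.02,0,-0.045,0,0,0],[255,0,0,0,0,0,0],[255,0,0,0,0,0,0]])

```text
time_s: 12.95
ee_pos: [0.523, 0.116, 0.0889]
eef_rot: [3.141, 0.438, 3.115]
force: [-12.3, -0.0, 10.2]
grip_width: 0.034
grip_force: 45.0
```

Request:
apply_moves(deltas=[[255,0.02,0,-0.045,0,0,0],[255,0,0,0,0,0,0],[255,0,0,0,0,0,0]])

```text
time_s: 13.25
ee_pos: [0.523, 0.116, 0.0888]
eef_rot: [-3.142, 0.438, 3.115]
force: [-21.4, -1.7, 21.0]
grip_width: 0.0335
grip_force: 45.0
```

Contact is felt on the bed. I'll ease the load and release.

Request:
apply_moves(deltas=[[255,-0.04,0,0.08,0,0,0],[255,0,0,0,0,0,0],[120,0,0,0,0,0,0],[120,0,0,0,0,0,0],[120,0,0,0,0,0,0],[120,0,0,0,0,0,0],[120,0,0,0,0,0,0],[120,0,0,0,0,0,0]])

```text
time_s: 14.05
ee_pos: [0.523, 0.116, 0.0886]
eef_rot: [3.141, 0.438, 3.115]
force: [-0.0, 0.1, 0.5]
grip_width: 0.0497
grip_force: 0.0
```

Request:
apply_moves(deltas=[[120,-0.4,0,0.9,0,0,0],[120,-0.8,0,1.8,0,0,0],[120,-1.2,0,2.7,0,0,0],[120,-1.2,0,2.7,0,0,0],[120,-1.2,0,2.7,0,0,0],[120,0,0,2,0,0,0],[120,0,0,0,0,0,0],[120,0,0,0,0,0,0]])

```text
time_s: 14.85
ee_pos: [0.4747, 0.1159, 0.2166]
eef_rot: [3.141, 0.439, 3.115]
force: [-0.9, -0.1, 0.2]
grip_width: 0.0499
grip_force: 0.0
```

```bash
python3 - <<'E'
from h import *
c=snap('wrist','w6');t=snap('top','top2');o=ctrl.get_obs();print(o['time_s'],o['ee_pos'],o['eef_rot'],o['grip_width'])
A=np.zeros((600,800,3),np.uint8)
A[:,:]=cv2.resize(c['img'][90:315,180:480],(800,600),interpolation=cv2.INTER_CUBIC)
A[400:600,600:]=t['img'][140:240,240:340].repeat(2,0).repeat(2,1)
cv2.imwrite('pics/c6.png',A[:,:,::-1])
E
```

```text
14.95 [0.47454559 0.11585084 0.21552407] [-3.14141936  0.43653061  3.11536682] 0.049895181262297486
```

View pics/c6.png

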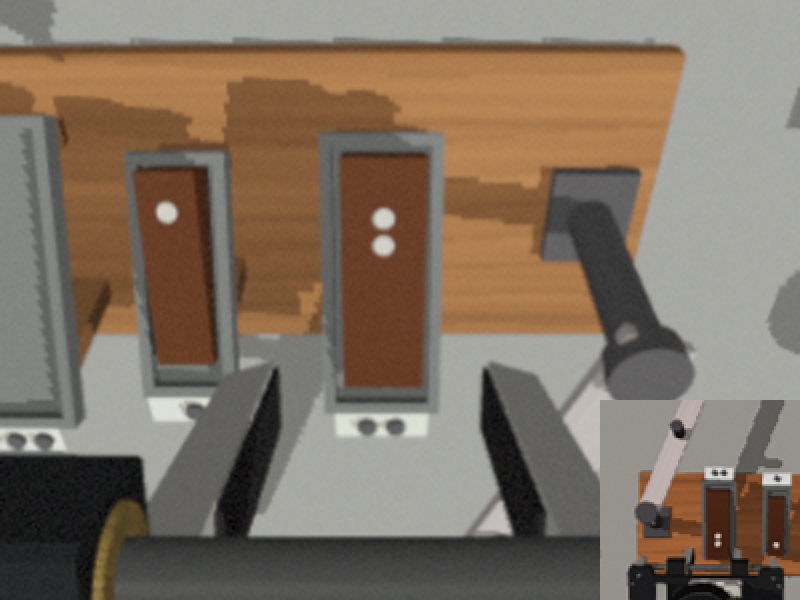

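The wedge lies between the lips with its marks (thick end) low, at (384,232); the keeper arm is still clear and the small wedge untouched. Now back to the knob.

Request:
apply_moves(deltas=[[0,3.2,0.87,0.75,0.0019,0.0727,0],[0,3.2,0.87,0.75,0.0019,0.0727,0],[0,3.2,0.87,0.75,0.0019,0.0727,0],[0,3.2,0.87,0.75,0.0019,0.0727,0],[0,3.2,0.87,0.75,0.0019,0.0727,0],[0,3.3,0.87,0.75,0.0018,0.0727,0],[0,0,0,0,0,0,-0.12],[0,0,0,0,0,0,-0.12],[0,0,0,0,0,0,-0.12],[0,0,0,0,0,0,0]])

```text
time_s: 15.95
ee_pos: [0.6643, 0.1671, 0.259]
eef_rot: [-3.14, 0.008, 2.753]
force: [-0.1, -0.3, 0.8]
grip_width: 0.0942
grip_force: 0.0
```

```bash
python3 - <<'E'
from h import *
c=snap('wrist','w7');o=ctrl.get_obs();print(o['ee_pos'],o['eef_rot'],proj(c,np.array([.6677,.1681,.164])))
print('knob top from top2',atz(load('top2'),279.5,154.5,.164))
cv2.imwrite('pics/c7.png',c['img'][:,:,::-1])
E
```

```text
[0.66425667 0.16709819 0.2594095 ] [-3.14042882  0.00883918  2.75743968] (np.float64(323.6066191055475), np.float64(213.06777285508153))
knob top from top2 [0.66089526 0.16367009 0.164     ]
```

View pics/c7.png

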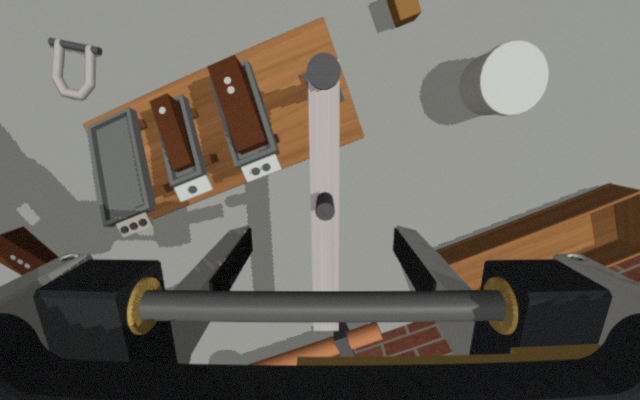

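Request:
apply_moves(deltas=[[0,0.25,0.05,-4,0,0,0],[0,0,0,-4,0,0,0],[0,0,0,-3.1,0,0,0],[0,0,0,0,0,0,0],[255,0,0,0,0,0,0],[255,0,0,0,0,0,0],[255,0,0,0,0,0,0],[255,0,0,0,0,0,0],[255,0,0,0,0,0,0],[255,0,0,0,0,0,0]], grip_force=6)

```text
time_s: 17.0
ee_pos: [0.6669, 0.1677, 0.1502]
eef_rot: [3.141, 0.011, 2.755]
force: [0.2, 0.8, -0.9]
grip_width: 0.0492
grip_force: 0.0
```

Request:
apply_moves(deltas=[[255,0,0,0,0,0,0],[255,0,0,0,0,0,0],[255,0,0,0,0,0,0],[255,0,0,0,0,0,0],[255,0,0,0,0,0,0],[255,0,0,0,0,0,0],[255,0,0,0,0,0,0],[255,0,0,0,0,0,0],[255,0,0,0,0,0,0]])

```text
time_s: 17.9
ee_pos: [0.6668, 0.1677, 0.1499]
eef_rot: [3.142, 0.011, 2.755]
force: [0.1, 0.0, -0.1]
grip_width: 0.018
grip_force: 6.0
```

```bash
python3 - <<'E'
from h import *
P=np.array([.5510,.2128]);o=ctrl.get_obs();k=o['ee_pos'][:2];print(k,o['ee_pos'][2],o['grip_width'],o['grip_force'],o['eef_rot'],o['force'])
r=k-P;print(np.linalg.norm(r),'q',np.arctan2(r[1],r[0])+np.pi/2+.026)
q=k;n=10
for i in range(1,n+1):
    a=-i*1.16/n;x=P+np.array([[np.cos(a),-np.sin(a)],[np.sin(a),np.cos(a)]])@r;print(((x-q)*100).round(2),end=' ');q=x
print(q)
E
```

```text
[0.66682292 0.16769347] 0.14988956584524557 0.017974579063903727 6.000011712312698 [3.14154268 0.01053682 2.75504499] [ 0.05177743  0.01282857 -0.10522994]
0.12429620966401021 q 1.2254229901198572
[-0.6  -1.31] [-0.75 -1.23] [-0.89 -1.14] [-1.01 -1.03] [-1.12 -0.9 ] [-1.22 -0.77] [-1.3  -0.62] [-1.36 -0.47] [-1.41 -0.31] [-1.43 -0.14] [0.55589886 0.08860037]
```

Request:
apply_moves(deltas=[[255,-0.6,-1.31,0,0,0,-0.116],[255,-0.75,-1.23,0,0,0,-0.116],[255,-0.89,-1.14,0,0,0,-0.116],[255,-1.01,-1.03,0,0,0,-0.116],[255,-1.12,-0.9,0,0,0,-0.116],[255,-1.22,-0.77,0,0,0,-0.116],[255,-1.3,-0.62,0,0,0,-0.116],[255,-1.36,-0.47,0,0,0,-0.116],[255,-1.41,-0.31,0,0,0,-0.116],[255,0,0,0,0,0,0]])

```text
time_s: 18.9
ee_pos: [0.5688, 0.0903, 0.1498]
eef_rot: [-3.141, 0.009, 1.707]
force: [-1.3, 5.3, -3.7]
grip_width: 0.0178
grip_force: 6.0
```

Request:
apply_moves(deltas=[[255,-0.5,-0.05,0,0,0,-0.04],[255,-0.5,-0.05,0,0,0,-0.04],[255,0,0,0,0,0,0],[255,0,0,0,0,0,0]])

```text
time_s: 19.3
ee_pos: [0.56, 0.0894, 0.1498]
eef_rot: [-3.141, 0.01, 1.632]
force: [-2.1, 5.4, -0.9]
grip_width: 0.0178
grip_force: 6.0
```

Request:
apply_moves(deltas=[[255,-0.3,-0.01,0,0,0,-0.024],[255,-0.3,-0.01,0,0,0,-0.024],[255,0,0,0,0,0,0]])

```text
time_s: 19.6
ee_pos: [0.554, 0.0891, 0.1498]
eef_rot: [-3.141, 0.01, 1.583]
force: [-1.4, 5.0, -1.7]
grip_width: 0.0177
grip_force: 6.0
```

Request:
apply_moves(deltas=[[255,-0.2,0,0,0,0,-0.016],[255,0,0,0,0,0,0]])

```text
time_s: 19.8
ee_pos: [0.5521, 0.0891, 0.1498]
eef_rot: [-3.141, 0.01, 1.568]
force: [-1.5, 5.4, -1.1]
grip_width: 0.0176
grip_force: 6.0
```

Request:
apply_moves(deltas=[[255,-0.15,0,0,0,0,-0.012],[255,0,0,0,0,0,0]])

```text
time_s: 20.0
ee_pos: [0.5506, 0.089, 0.1498]
eef_rot: [-3.141, 0.01, 1.556]
force: [-0.2, 5.4, -1.9]
grip_width: 0.0178
grip_force: 6.0
```

Request:
apply_moves(deltas=[[255,-0.1,0,0,0,0,-0.008],[255,0,0,0,0,0,0]])

```text
time_s: 20.2
ee_pos: [0.5497, 0.089, 0.1498]
eef_rot: [-3.141, 0.01, 1.548]
force: [-0.7, 4.9, -3.2]
grip_width: 0.018
grip_force: 6.0
```

Request:
apply_moves(deltas=[[255,-0.1,0,0,0,0,-0.008],[255,0,0,0,0,0,0]])

```text
time_s: 20.4
ee_pos: [0.5487, 0.0891, 0.1498]
eef_rot: [-3.141, 0.01, 1.54]
force: [-0.1, 5.2, -2.0]
grip_width: 0.0183
grip_force: 6.0
```

Request:
apply_moves(deltas=[[255,-0.07,0,0,0,0,-0.005],[255,0,0,0,0,0,0]])

```text
time_s: 20.6
ee_pos: [0.5481, 0.0891, 0.1498]
eef_rot: [-3.142, 0.01, 1.535]
force: [-0.0, 5.0, -2.7]
grip_width: 0.0176
grip_force: 6.0
```

Request:
apply_moves(deltas=[[255,-0.1,0,0,0,0,-0.008],[255,0,0,0,0,0,0]])

```text
time_s: 20.8
ee_pos: [0.5476, 0.089, 0.1499]
eef_rot: [3.14, 0.01, 1.527]
force: [5.5, 5.6, -5.4]
grip_width: 0.0177
grip_force: 6.0
```

Request:
apply_moves(deltas=[[255,-0.1,0,0,0,0,-0.008],[255,0,0,0,0,0,0]])

```text
time_s: 21.0
ee_pos: [0.5473, 0.0889, 0.15]
eef_rot: [3.138, 0.01, 1.519]
force: [12.3, 4.7, -7.9]
grip_width: 0.0184
grip_force: 6.0
```

The stop is felt. Back off slightly, open, and rise.

Request:
apply_moves(deltas=[[255,0.1,0,0,0,0,0.008],[255,0,0,0,0,0,0],[120,0,0,0,0,0,0],[120,0,0,0,0,0,0],[120,0,0,0,0,0,0],[120,0,0,0,0,0,0],[120,0,0,2,0,0,0],[120,0,0,4,0,0,0],[120,0,0,4,0,0,0],[120,0,0,4,0,0,0]])

```text
time_s: 22.0
ee_pos: [0.5467, 0.0886, 0.2916]
eef_rot: [-3.141, 0.011, 1.526]
force: [0.2, -0.4, -0.2]
grip_width: 0.05
grip_force: 0.0
```

Request:
apply_moves(deltas=[[120,-3,0,2,0,0,0],[120,-3,0,2,0,0,0],[120,-3,0,0,0,0,0],[120,-3,0,0,0,0,0],[120,0,0,0,0,0,0],[120,0,0,0,0,0,0],[120,0,0,0,0,0,0]])

```text
time_s: 22.7
ee_pos: [0.4276, 0.0886, 0.3298]
eef_rot: [-3.141, 0.011, 1.526]
force: [0.2, 0.0, 0.4]
grip_width: 0.0501
grip_force: 0.0
```

```bash
python3 - <<'E'
from h import *
c=snap('wrist','w8');t=snap('scene','scene2');o=ctrl.get_obs();print(o['time_s'],o['ee_pos'],o['joint_vel'])
A=np.zeros((600,800,3),np.uint8)
A[:400,:640]=c['img']
A[400:,:]=cv2.resize(t['img'][165:285,260:390][:110],(236,200))[:,:].repeat(4,1)[:, :800] if 0 else 0
A[400:,:260]=cv2.resize(t['img'][170:270,260:390],(260,200),interpolation=cv2.INTER_CUBIC)
cv2.imwrite('pics/c8.png',A[:,:,::-1])
E
```

```text
22.8 [0.42757474 0.08861338 0.32952755] [ 0.00074237  0.00113817  0.00187854  0.00086267  0.00086502 -0.00054223]
```

View pics/c8.png

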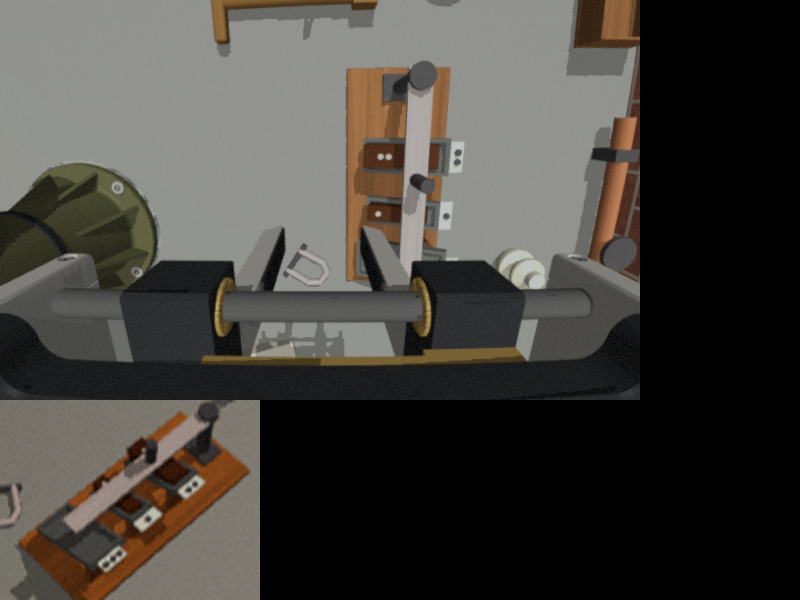

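The arm is home across the slots (from (420,75) down to (412,260)). The two-mark wedge lies in its slot at (405,157), and the robot touches nothing.

```bash
python3 -c "
from station import ctrl
print(ctrl.hand_in())"
```

```text
the job is handed in; nothing more can be done
None
```

The job is handed in: the two-mark wedge lies in the two-stud slot with its thick end low, the keeper arm is back against its stop, and in the last pictures the robot touches nothing (the hand-in gave no verdict).

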